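Open a circlip over a stub axle and hold it at its groove

TASK

The circlip for the stub axle's bearing is already on the tips of the circlip pliers that hang in the red stand. Take the pliers by the handles, squeeze them to their stop to open the ring before it goes over the axle end, and slide it gently down the stub until it lies level with the groove just above the bearing. Finish still holding it there, pliers squeezed and upright, ring open (I will check the fit before it snaps in), and leave the socket, the grease tin and the screwdriver alone.

Things in the scene. Friction and masses are not known exactly. Their poses are not given: they have to be found in the camera images.
- grips (a point): Middle of the pliers' two blue handle grips: take hold here, squeezing along y. Grips: upright bars with flat outer sides, 11 mm broad (x), 74 mm long, to 36 mm above and 38 mm below this point; over their outer sides 53 mm here when relaxed, 33 mm when squeezed. Pliers' axes: z up along the handles, y from right handle to left, x to the side where the ring lies
- pliers: Outward-opening circlip pliers, about 0.2 kg, hanging handles up, tips down; lift straight up. Origin at the steel pivot, 80 mm below grips; same axes. Handles end 41 mm above grips. Below the grips they bow out to shoulders (55 mm over all, 60 to 66 mm below grips) that rest on the fork. Upright jaws, 30 mm over all, run down from the pivot
- ring (a point): Centre of the opened circlip, a flat grey spring ring 2.4 mm thick, kept fast on the pliers' tips, 138 mm below grips and 22 mm to its +x side; same axes, level when the pliers are upright. Its gap and two eyes face the pliers. Relaxed: 28 mm inside, 36 mm outside, too small for the stub. Squeezed to the stop: clears a 33 mm round, about 43 mm outside
- handle_l (a joint): How far each handle is squeezed (both move alike): 0 relaxed, 0.13 rad at the stop (brass limiter screw), ring fully open. Return spring: at grips each handle needs about 2 N to begin and 6 N to reach the stop; more grip only presses on the stop
- axle_end (a point): Middle of the flat end of the stub axle, 78 mm above the bench. The axle stands fixed and upright, bolted by its 100 mm flange to a grey plate 130 mm square. The stub is bright steel, 30 mm thick, its end chamfered to 24 mm over the last 4 mm. z points up along the axle
- groove (a point): Middle of the circlip groove, on the stub's axis 16 mm below the axle end: 4 mm wide (60 to 64 mm above the bench), 27 mm thick at its bottom. Right under it lies the flat top of the ball bearing (62 mm across, orange seal), 60 mm above the bench; a ring resting on that has its centre 0.8 mm below this point. z up along the axle
- stand_fork (a point): Red pliers stand, fixed: base plate 100 mm square, upright plate and a fork of two prongs, each 15 mm broad, 40 mm apart, open to its +x. This point is midway between the prongs at the level of their tops, 88 mm above the bench; they end in lips 6 mm high. z up, x to the open side (as the hanging pliers' x)
- socket_mid (a point): Middle of a bright deep socket standing on the bench, 33 mm across and 60 mm tall. Leave it alone
- grease_mid (a point): Middle of a grease tin standing on the bench, 64 mm across and 55 mm tall, yellow label. Leave it alone
- driver_grip (a point): Handle of a red screwdriver lying on the bench, 190 mm long. Leave it alone
Things that resemble listed ones, but are neither listed nor needed, are in the scene too. Several things look just like the part that bears stand_fork: the one meant starts nearest to the robot's base.

How it is judged:
By the outcome, as a careful person would: the job done as asked, in the order asked, and still so for the second after the job is handed in, while the arm keeps its last pose, push and grip.
It also fails if it takes over 45 s, if anything falls off the work surface, if the arm or the gripper's body presses on something with over 40 N, if the wrist force passes 120 N, or if a joint passes its speed limit or range.

ROBOT

A 6-joint arm with a two-finger parallel gripper is mounted at the origin on the work surface. World frame = base frame: x ahead of the robot, y to its left, z up, the work surface at z = 0. Lengths are in mm, angles in rad, forces in N, time in s.
With the tool pointing down it reaches from about 300 to 775 mm from the base axis. Payload 14.6 kg.
Tool frame: the origin (TCP) lies at the very end of the fingers, on their centre line; the grasp point (between the pads) lies 19 mm behind it (grip_point_offset is the distance from the TCP to the grasp point, in mm); z points along the fingers, y is the line along which they close (so a half turn about z gives the same grasp; the last joint's range is limited). The gripper opens to 94 mm and grips with 3 to 60 N. Pads are 16 mm wide; open, the fingers measure 119 mm over their backs; the gripper's body (75 mm by 177 mm) begins 78 mm behind the grasp point.
Start: joints at [1.264, 0.3, 1.521, -0, 1.321, -0.067], TCP at [130.628, 534.252, 205.446] pointing down, gripper open.
Joint ranges: [-3.03, 3.03], [-0.79, 2.21], [0.23, 2.52], [-1.04, 4.18], [0, 3.07], [-2.55, 2.55]. Speed limits (rad/s): [2.22, 2.22, 2.57, 3.14, 3.14, 3.14].

INTERFACE

Orientations are given as [roll, pitch, yaw] about the fixed x, y, z axes, in that order (R = Rz(yaw) Ry(pitch) Rx(roll)).
In Python, from cell import read_state, camera, camera_info, sign_off, grip_point_offset gives the robot as it stands.
- The arm moves only by the shell command python3 -m handwheel 'ROWS' [FORCE]. ROWS is text: rows parted by semicolons, each of 5 numbers parted by spaces: the shift along the world's x, y, z in units of 40 mm (1.0 is 40 mm), then the turn about the world's z in units of 5 degrees (1.0 is 5 degrees), then the closure, from 0 (fully open) to 1 (shut). In form: dx dy dz yaw gripper; .... A call has 1 to 12 rows; each row shifts and turns the commanded pose from where the row before left it; what a row does not reach is not made up. A row lasts 1/12 s, in which the tool goes at most 41.7 mm and 7.16 degrees, less where a joint would pass 70% of its speed; a pose out of reach is approached as far as the arm can. A call is refused whole if a number of a shift passes 1 or a number of a turn 1, either way. A call with a gripper value outside its range is refused whole. The fingers move at their own pace and stop on an object; FORCE is the grip in N (left out, the last holds). Time passes only in rows, so rows that do not move let the fingers close. It gives the time, the measured TCP pose, the force, the opening and the grip force at its end, in the units of the state.
- read_state(): the state, without advancing time (a new reading comes with each control period).
- camera(name): name is "scene" or "top"; returns (picture, depth): 480x640x3 uint8, red, green, blue; 480x640 float32, mm along the optical axis (not along the pixel's ray), 0 where there is no reading.
- camera_info(name): a dict with "intrinsics" (3x3 intrinsics, pixels), "world_from_camera" (4x4, takes a point from camera to world coordinates). Camera axes: x right, y down, z forward; pixel columns grow to the right and rows downward; lengths in mm; the calibration is good to about 2 mm. A picture is of the moment at which its call begins. camera_info takes no time and is no camera call.
- sign_off(): hands the job in; it is judged then, once.
The state is a dict: "clock": time; "joints": joint angles; "qd": joint speeds; "effort": joint torques, N m; "eef_pos": TCP position; "eef_rot": TCP orientation; "wrist_force": force on the tool from outside, world axes, zero at the start; "moment": the same for the moment, N m; "finger_gap": finger opening in mm; "finger_force": force on a finger pad.
Only numpy, scipy, OpenCV 4.12 (cv2) and the standard library are available. Lean on these libraries where they do the work, as an engineer would, in place of code of your own. Each camera call takes 0.05 s, during which the arm holds its last target. There are 200 camera calls.

## Working session

There is one attempt and no reset: what is moved stays moved. The work goes in short steps, Python scripts to look and compute and a shell command to move; the robot and the scene stay as the last step left them, time stands still between calls to the robot, and variables do not carry over. Pictures are saved under pics/ and viewed, at most 10 in all, crops included, and the job is handed in when it is done.

```bash
mkdir -p pics; python3 - <<'E'
from cell import *
import cv2,numpy as np
s=read_state();print({k:np.round(v,3).tolist() for k,v in s.items()},grip_point_offset)
for n in("scene","top"):
    p,d=camera(n);cv2.imwrite(f"pics/{n}0.png",p[:,:,::-1]);np.savez(f"pics/{n}0.npz",p=p,d=d)
    i=camera_info(n);print(n,np.round(i["intrinsics"],1).tolist(),np.round(i["world_from_camera"],3).tolist())
E
```

```text
{'clock': 0.0, 'joints': [1.264, 0.3, 1.522, 0.0, 1.321, -0.067], 'qd': [-0.0, 0.002, 0.001, 0.0, -0.0, 0.002], 'effort': [0.002, -53.181, -35.274, 0.071, 0.024, -0.0], 'eef_pos': [130.543, 534.009, 204.877], 'eef_rot': [-3.14, -0.0, 2.902], 'wrist_force': [0.324, -1.194, 0.358], 'moment': [0.019, -0.022, 0.003], 'finger_force': 0.0, 'finger_gap': 94.197} 18.8
scene [[621.2, 0.0, 323.3], [0.0, 621.2, 238.2], [0.0, 0.0, 1.0]] [[-0.779, 0.335, -0.531, 1462.039], [0.627, 0.446, -0.638, 910.997], [0.023, -0.83, -0.558, 1078.208], [0.0, 0.0, 0.0, 1.0]]
top [[474.2, 0.0, 317.2], [0.0, 474.2, 245.7], [0.0, 0.0, 1.0]] [[0.001, -0.981, 0.192, 356.341], [-1.0, -0.001, 0.004, -167.988], [-0.003, -0.192, -0.981, 1149.144], [0.0, 0.0, 0.0, 1.0]]
```

View pics/scene0.png

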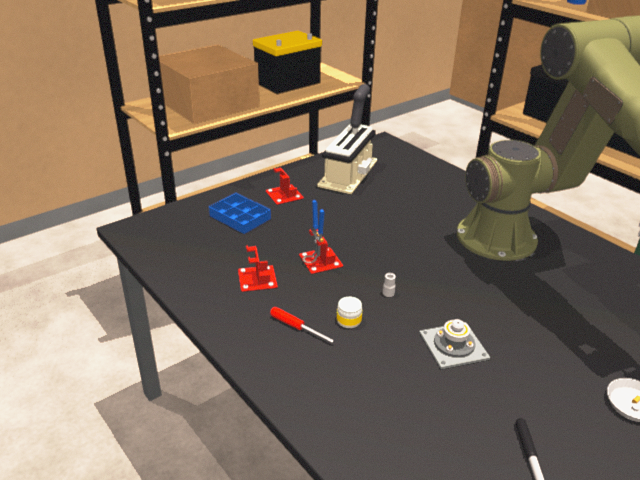

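View pics/top0.png

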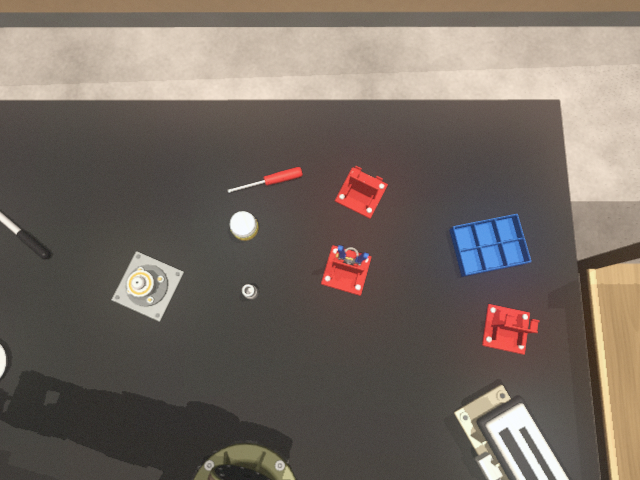

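The top view shows three red stands at (361,192), (347,270) and (509,328). Only (347,270) holds the blue-handled pliers, and it is the nearest to the base at about (243,480), so it is the one meant. The axle is at (138,284), the socket at (249,291), the tin at (243,226) and the driver at (265,181).

```bash
cat > h.py <<'E'
import numpy as np,cv2
from cell import *
def load(n,k): z=np.load(f"pics/{n}{k}.npz");return z["p"],z["d"]
def cloud(n,d):
    i=camera_info(n);K=i["intrinsics"];T=np.array(i["world_from_camera"])
    v,u=np.mgrid[:480,:640];P=np.stack([(u-K[0][2])/K[0][0]*d,(v-K[1][2])/K[1][1]*d,d],-1)
    return P@T[:3,:3].T+T[:3,3]
def ray(n,u,v,z):
    i=camera_info(n);K=np.array(i["intrinsics"]);T=np.array(i["world_from_camera"])
    r=T[:3,:3]@np.linalg.solve(K,[u,v,1]);return T[:3,3]+r*(z-T[2,3])/r[2]
def snap(n,k):
    p,d=camera(n);np.savez(f"pics/{n}{k}.npz",p=p,d=d);return p,d
E
python3 - <<'E'
from h import *
for n in("top","scene"):
    p,d=load(n,0);W=cloud(n,d);hsv=cv2.cvtColor(p,cv2.COLOR_RGB2HSV)
    b=cv2.inRange(hsv,(105,120,40),(130,255,255))
    b&=((d>0)*255).astype(np.uint8)
    k,l,st,c=cv2.connectedComponentsWithStats(b)
    print(n)
    for j in range(1,k):
        if st[j,4]>5:
            q=W[l==j];print("blue",st[j].tolist(),q.mean(0).round(),q.min(0).round(),q.max(0).round())
    r=(cv2.inRange(hsv,(0,150,60),(8,255,255))|cv2.inRange(hsv,(172,150,60),(180,255,255)))
    k,l,st,c=cv2.connectedComponentsWithStats(r)
    for j in range(1,k):
        if st[j,4]>150:
            q=W[(l==j)&(d>0)];print("red",st[j].tolist(),q.mean(0).round(),q[:,2].max().round())
            f=q[q[:,2]<15][:,:2].astype(np.float32)
            if len(f)>20: print("  base",cv2.minAreaRect(f))
p,d=load("top",0);W=cloud("top",d)
g=(d>0)&(W[...,2]>4)&(W[...,2]<90);g[:,:100]=0;g[:,190:]=0;g[:245]=0;g[330:]=0
q=W[g];print("plate",cv2.minAreaRect(q[:,:2].astype(np.float32)))
for a,bb in((72,85),(56,66)):
    m=q[(q[:,2]>a)&(q[:,2]<bb)];print(a,len(m),m.mean(0) if len(m) else 0, cv2.minEnclosingCircle(m[:,:2].astype(np.float32)) if len(m) else 0)
def crop(n,x,y,w,h,s):
    return cv2.resize(load(n,0)[0][y:y+h,x:x+w,::-1],None,fx=s,fy=s,interpolation=cv2.INTER_CUBIC)
A=np.hstack([crop("top",312,230,70,75,4),crop("top",105,245,90,75,4)])
B=np.hstack([crop("scene",290,190,70,90,3),crop("scene",415,305,80,90,3)])
B=cv2.copyMakeBorder(B,0,0,0,A.shape[1]-B.shape[1],cv2.BORDER_CONSTANT)
cv2.imwrite("pics/c1.png",np.vstack([A,B]))
E
```

```text
top
blue [450, 214, 81, 62, 3596] [ 583. -585.   11.] [ 506. -684.   -5.] [ 660. -491.   40.]
blue [338, 245, 5, 6, 21] [ 540. -211.  193.] [ 536. -215.  186.] [ 545. -207.  196.]
blue [363, 253, 6, 5, 21] [ 525. -263.  192.] [ 521. -269.  185.] [ 529. -259.  195.]
red [264, 167, 39, 18, 339] [756. -80.  22.] 33.0
  base ((747.9417114257812, -75.55220794677734), (22.62788200378418, 95.1254653930664), 0.8381062746047974)
red [335, 166, 53, 53, 1511] [ 712. -271.   26.] 98.0
  base ((721.1535034179688, -274.5162658691406), (102.0827865600586, 106.81178283691406), 62.901329040527344)
red [321, 245, 50, 51, 1233] [ 509. -230.   21.] 153.0
  base ((520.5450439453125, -233.65757751464844), (101.44613647460938, 99.81584167480469), 73.60787200927734)
red [482, 304, 57, 50, 1815] [ 380. -609.   22.] 99.0
  base ((380.86370849609375, -612.2392578125), (102.2574691772461, 100.45772552490234), 78.0520248413086)
scene
blue [568, 0, 18, 4, 61] [-679. -301.  570.] [-707. -335.  562.] [-658. -278.  578.]
blue [209, 193, 62, 41, 1565] [ 578. -579.   21.] [ 472. -726.   -3.] [ 656. -480.   51.]
blue [
[... 362 characters left out ...]
28564453, 107.09815216064453), 73.50633239746094)
red [238, 245, 40, 47, 978] [ 718. -271.   22.] 101.0
  base ((689.9866943359375, -323.09674072265625), (231.2845001220703, 103.09485626220703), 62.83256149291992)
red [270, 307, 34, 23, 365] [760. -74.  20.] 32.0
  base ((750.2882080078125, -87.42800903320312), (49.78634262084961, 117.2076644897461), 16.007932662963867)
plate ((480.31103515625, 255.25546264648438), (204.15542602539062, 222.6470489501953), 0.1667860895395279)
72 138 [482.15274884 243.51980784  77.97707533] ((482.4104309082031, 245.07913208007812), 15.484315872192383)
56 408 [481.64552171 242.5306592   60.54954241] ((482.18780517578125, 244.35104370117188), 31.673490524291992)
```

View pics/c1.png

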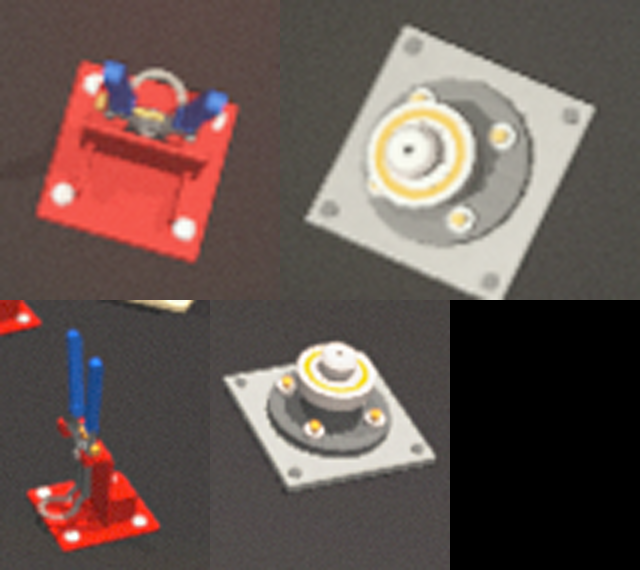

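The crop confirms that the nearest stand, at top-view (347,270), holds the pliers: blue tips at (340,248) and (366,255), ring on the upper (+x) side. The axle stub is at (138,284). The grips are near (532,-237) with pliers yaw about -16°, and the axle is near (482,244). Both are in reach, and the heights of 193 and 78 match the description.

```bash
python3 -m handwheel '0.2 -0.4 0.6 -0.25 0; 0.45 -0.87 0 -0.25 0; 0.45 -0.87 0 0 0; 0.45 -0.87 0 0 0; 0.45 -0.87 0 0 0; 0.45 -0.87 0 0 0; 0.45 -0.87 0 0 0; 0.45 -0.87 0 0 0; 0.45 -0.87 0 0 0; 0.45 -0.87 0 0 0; 0.45 -0.87 0 0 0; 0.45 -0.87 0 0 0'
python3 - <<'E'
from h import *
p,d=load("top",0);W=cloud("top",d);hsv=cv2.cvtColor(p,cv2.COLOR_RGB2HSV)
r=(cv2.inRange(hsv,(0,150,60),(8,255,255))|cv2.inRange(hsv,(172,150,60),(180,255,255)))>0
for c,a in(((721.2,-274.5),-27.1),((520.5,-233.7),-16.3)):
    q=W[r&(np.hypot(W[...,0]-c[0],W[...,1]-c[1])<75)&(W[...,2]>82)&(W[...,2]<102)]
    t=np.radians(a);x=(q[:,:2]-c)@[np.cos(t),np.sin(t)];y=(q[:,:2]-c)@[-np.sin(t),np.cos(t)]
    for lo in range(-50,50,10):
        m=(y>=lo)&(y<lo+10)
        if m.sum(): print(a,lo,m.sum(),x[m].min().round(),x[m].max().round())
E
```

```text
clock: 1.1
eef_pos: [336.9, 133.6, 229.5]
eef_rot: [3.141, 0.0, 2.858]
wrist_force: [-0.5, 1.5, 0.2]
finger_gap: 94.1
finger_force: 0.0
-27.1 -40 32 -6.0 20.0
-27.1 -30 47 -6.0 21.0
-27.1 -20 11 -6.0 -1.0
-27.1 -10 9 -6.0 -2.0
-27.1 0 9 -7.0 -3.0
-27.1 10 19 -7.0 20.0
-27.1 20 50 -5.0 20.0
-27.1 30 23 -5.0 22.0
-16.3 -40 26 -2.0 20.0
-16.3 -30 21 -2.0 17.0
-16.3 -20 10 -2.0 3.0
-16.3 -10 9 -2.0 2.0
-16.3 0 9 -2.0 2.0
-16.3 10 10 -1.0 3.0
-16.3 20 20 -2.0 22.0
-16.3 30 16 -1.0 23.0
```

```bash
python3 -m handwheel '0.45 -0.87 0 0 0; 0.45 -0.87 0 0 0; 0.45 -0.87 0 0 0; 0.45 -0.87 0 0 0; 0.45 -0.87 0 0 0; 0.45 -0.87 0 0 0; 0.45 -0.87 0 0 0; 0.45 -0.87 0 0 0; 0.45 -0.87 0 0 0; 0.45 -0.87 0 0 0; 0.2 -0.4 0 0 0; 0 0 0 0 0'
python3 - <<'E'
from h import *
for n in("top","scene"):
    p,d=snap(n,1)
    cv2.imwrite(f"pics/{n}1.png",p[:,:,::-1])
s=cv2.imread("pics/scene1.png")[150:290,240:400];t=cv2.imread("pics/top1.png")[200:320,270:430]
cv2.imwrite("pics/c2.png",np.vstack([cv2.resize(x,(560,h),interpolation=2) for x,h in((s,320),(t,280))][:1]+[cv2.resize(t,(560,270),interpolation=2)]))
E
```

```text
clock: 2.1
eef_pos: [525.1, -231.5, 228.0]
eef_rot: [3.142, -0.002, 2.855]
wrist_force: [0.1, 0.7, -0.7]
finger_gap: 93.9
finger_force: 0.0
```

View pics/c2.png

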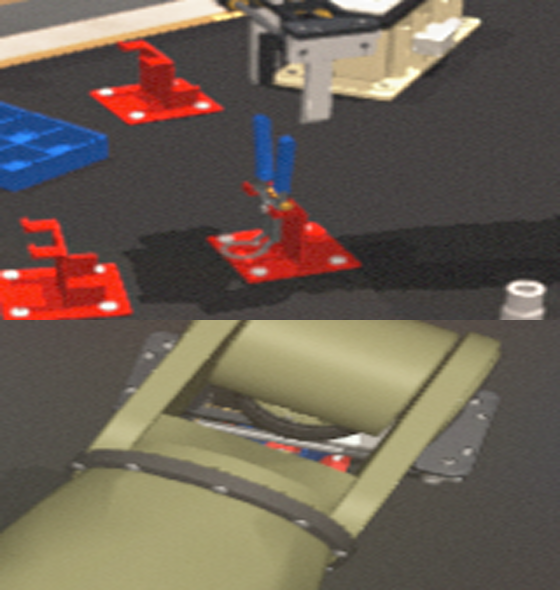

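The scene crop shows the open fingers above and straddling the pliers' line, with the blue handles standing in the stand. The top view is hidden by the arm. I'll correct 7 mm and descend.

```bash
python3 -m handwheel '0.19 -0.14 0 0 0; 0 0 0 0 0; 0 0 -0.4 0 0; 0 0 -0.5 0 0; 0 0 -0.5 0 0; 0 0 -0.5 0 0; 0 0 -0.4 0 0;0 0 0 0 0; 0 0 0 0 0'
python3 - <<'E'
from h import *
p,d=snap("scene",2)
cv2.imwrite("pics/c3.png",cv2.resize(p[180:290,270:380,::-1],None,fx=5,fy=5,interpolation=2))
E
```

```text
clock: 2.95
eef_pos: [531.9, -233.3, 137.7]
eef_rot: [3.141, -0.001, 2.859]
wrist_force: [-0.1, -0.2, 0.5]
finger_gap: 94.1
finger_force: 0.0
```

View pics/c3.png

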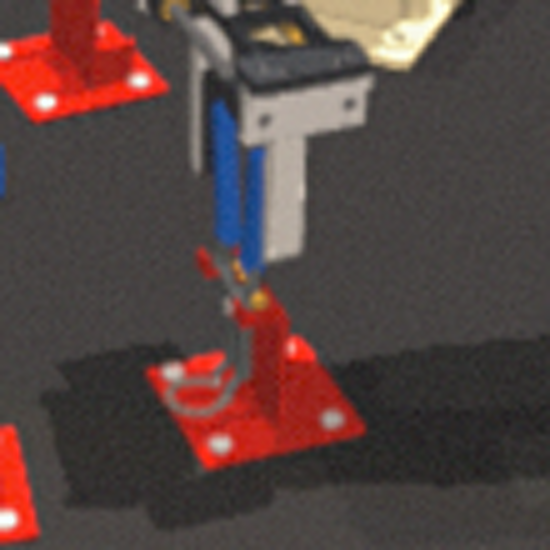

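Fingers straddle both handles, which stand vertical between them; the ring hangs intact at crop (210,390). I'll shift the last 4 mm and close.

```bash
python3 -m handwheel '0.02 -0.09 0 0 0; 0 0 0 0 0; 0 0 0 0 0.4; 0 0 0 0 0.4;0 0 0 0 0.6;0 0 0 0 0.8; 0 0 0 0 1; 0 0 0 0 1; 0 0 0 0 1; 0 0 0 0 1; 0 0 0 0 1' 30
```

```text
clock: 3.92
eef_pos: [533.0, -237.9, 137.5]
eef_rot: [-3.141, 0.0, 2.858]
wrist_force: [-0.5, -0.6, 1.0]
finger_gap: 37.8
finger_force: 4.7
```

```bash
python3 -m handwheel '0 0 0 0 1; 0 0 0 0 1; 0 0 0 0 1; 0 0 0 0 1; 0 0 0 0 1; 0 0 0 0 1'
```

```text
clock: 4.42
eef_pos: [533.0, -237.7, 137.4]
eef_rot: [-3.142, -0.0, 2.858]
wrist_force: [0.1, -1.3, 1.7]
finger_gap: 31.2
finger_force: 30.0
```

```bash
python3 -m handwheel '0 0 0.1 0 1; 0 0 0.2 0 1; 0 0 0.3 0 1; 0 0 0.3 0 1; 0 0 0.3 0 1; 0 0 0.3 0 1; 0 0 0.3 0 1; 0 0 0.3 0 1; 0 0 0.2 0 1;0 0 0.1 0 1; 0 0 0 0 1; 0 0 0 0 1'
python3 - <<'E'
from h import *
p,d=snap("scene",3)
cv2.imwrite("pics/c4.png",cv2.resize(p[140:260,260:380,::-1],None,fx=5,fy=5,interpolation=2))
E
```

```text
clock: 5.42
eef_pos: [533.0, -237.8, 233.3]
eef_rot: [-3.142, -0.0, 2.858]
wrist_force: [-1.1, -0.1, -2.2]
finger_gap: 31.2
finger_force: 29.9
```

View pics/c4.png

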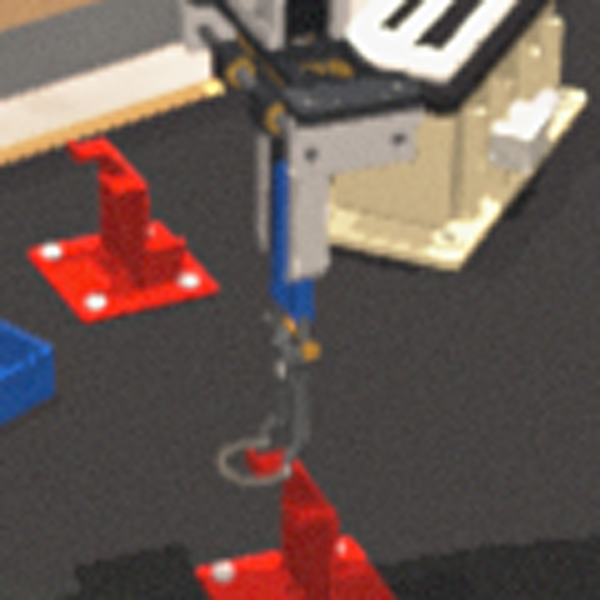

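The pliers are off the stand and upright, with the ring open at crop (258,460), clear of the fork. Next is the transit to the axle, yawing about +50° so the ring faces the scene camera.

```bash
python3 -m handwheel '0 0.2 0.1 0.3 1; -0.05 0.4 0 0.7 1; -0.1 0.6 0 0.8 1; -0.12 0.8 0 0.8 1; -0.12 0.9 0 0.8 1; -0.12 0.9 0 0.8 1; -0.12 0.9 0 0.8 1; -0.12 0.9 0 0.8 1; -0.12 0.9 0 0.8 1; -0.12 0.9 0 0.8 1; -0.12 0.9 0 0.8 1; -0.12 0.9 0 0.8 1'
```

```text
clock: 6.47
eef_pos: [482.9, 132.3, 237.5]
eef_rot: [3.142, -0.0, -2.635]
wrist_force: [1.1, -0.8, -0.9]
finger_gap: 30.7
finger_force: 29.9
```

```bash
python3 -m handwheel '-0.12 0.8 0 0.5 1; -0.12 0.7 0 0.2 1; -0.1 0.5 0 0 1; -0.1 0.4 0 0 1; -0.1 0.25 0 0 1; 0 0 0 0 1; 0 0 0 0 1'
python3 - <<'E'
from cell import *;s=read_state();print(s["joints"],s["eef_rot"])
E
```

```text
clock: 7.05
eef_pos: [462.0, 236.2, 237.4]
eef_rot: [-3.141, -0.0, -2.577]
wrist_force: [0.1, 0.3, -2.1]
finger_gap: 30.8
finger_force: 29.9
[ 4.02069339e-01  2.06595287e-01  1.56275084e+00 -1.68227630e-04
  1.37252318e+00 -1.73306702e+00] [-3.14147459e+00 -2.99661319e-04 -2.57721947e+00]
```

```bash
python3 - <<'E'
from h import *
a=[]
for n,x,y in(("scene",400,250),("top",90,220)):
    p,d=snap(n,4);a.append(cv2.resize(p[y:y+120,x:x+120,::-1],(400,400),interpolation=2))
    W=cloud(n,d);q=W[y:y+120,x:x+120].reshape(-1,3);q=q[(abs(q[:,2]-114)<7)&(np.hypot(q[:,0]-480,q[:,1]-248)<45)];print(n,len(q),q.mean(0),cv2.minAreaRect(q[:,:2].astype(np.float32)) if len(q) else 0)
cv2.imwrite("pics/c5.png",np.hstack(a))
E
```

```text
scene 65 [482.15891038 252.85093383 114.83974063] ((480.74127197265625, 251.48951721191406), (38.42713928222656, 41.4261474609375), 32.8634033203125)
top 53 [491.65075568 240.50299402 114.6838148 ] ((490.2627258300781, 239.84095764160156), (43.59599685668945, 17.495603561401367), 71.00444793701172)
```

View pics/c5.png

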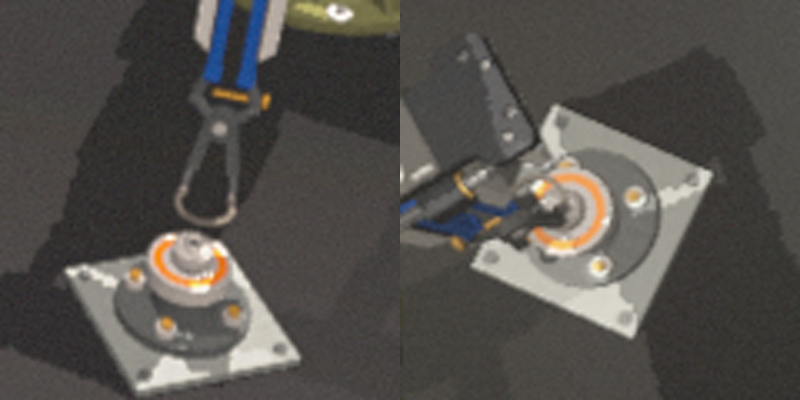

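The scene crop shows the ring fully visible at crop (207,208), pixel (462,312), just above the stub end at crop (193,247). The top view sees it only partly. I'll measure ring and stub centres in the same camera by casting rays onto their planes.

```bash
cat >> h.py <<'E'
from scipy.optimize import least_squares
def circ(q,r,c0):
    f=lambda c:np.hypot(q[:,0]-c[0],q[:,1]-c[1])-r
    s=least_squares(f,c0,loss="soft_l1",f_scale=1.);return s.x,np.sqrt(np.mean(s.fun**2)) if len(q) else 0
def ringfit(n,p,d,zc,c0,xd):
    W=cloud(n,d);m=(d>0)&(abs(W[...,2]-zc)<6)&(np.hypot(W[...,0]-c0[0],W[...,1]-c0[1])<30)
    m&=((W[...,:2]-c0)@xd)>-8
    v,u=np.nonzero(m);q=np.array([ray(n,a,b,zc)[:2] for a,b in zip(u,v)])
    return circ(q,19.2,c0),len(q),np.median(W[m][:,2]),u.mean(),v.mean()
def topfit(n,p,d,c0):
    W=cloud(n,d);m=(d>0)&(abs(W[...,2]-78)<2)&(np.hypot(W[...,0]-c0[0],W[...,1]-c0[1])<14)
    v,u=np.nonzero(m);q=np.array([ray(n,a,b,78)[:2] for a,b in zip(u,v)])
    e,_=cv2.minEnclosingCircle(q.astype(np.float32));return q.mean(0),e,_,len(q)
E
python3 - <<'E'
from h import *
p,d=load("scene",4);xd=np.array([.845,.535])
for z in(113,114.5): print(ringfit("scene",p,d,z,np.array([480.6,248]),xd))
for k in(0,4):
    P,D=load("scene",k);print(topfit("scene",P,D,(482,244.5)))
P,D=load("top",0);print(topfit("top",P,D,(482,244.5)))
W=cloud("scene",D:=load("scene",0)[1])
m=(D>0)&(abs(W[...,2]-60)<1.5)&(np.hypot(W[...,0]-482,W[...,1]-244.5)<36);v,u=np.nonzero(m)
q=np.array([ray("scene",a,b,60)[:2] for a,b in zip(u,v)],np.float32);print("bearing",cv2.minEnclosingCircle(q),len(q))
E
```

```text
((array([476.73298308, 248.32207637]), np.float64(1.6961994496759734)), 47, np.float64(114.64985691734921), np.float64(460.9148936170213), np.float64(314.48936170212767))
((array([478.2536727 , 249.22784624]), np.float64(1.6996390278548983)), 48, np.float64(114.76467251654003), np.float64(461.0625), np.float64(314.4791666666667))
(array([481.57822429, 246.08519373]), (482.352783203125, 247.4373321533203), 13.760007858276367, 24)
(array([483.87294168, 244.91168417]), (482.85760498046875, 245.66722106933594), 14.38135051727295, 28)
(array([482.22666283, 244.26693843]), (482.112060546875, 244.97731018066406), 13.7344970703125, 71)
bearing ((482.92584228515625, 248.1875), 33.311920166015625) 121
```

```bash
python3 -m handwheel '0.06 -0.08 0 0 1; 0 0 -0.3 0 1; 0 0 -0.3 0 1; 0 0 -0.15 0 1; 0 0 0 0 1; 0 0 0 0 1'
python3 - <<'E'
from h import *
p,d=snap("scene",5);W=cloud("scene",d)
cv2.imwrite("pics/c6.png",cv2.resize(p[285:360,420:495,::-1],(600,600),interpolation=2))
s=read_state();e=s["eef_pos"];xd=np.array([.845,.535]);c=np.array(e[:2])+22*xd;z=e[2]+18.8-2.2-138
print(np.round(e,1),np.round(c,1),z);print(ringfit("scene",p,d,z,c,xd))
i=camera_info("scene");T=np.linalg.inv(i["world_from_camera"]);K=np.array(i["intrinsics"])
for P in([*c,z],[482.3,245,78]):
    h=K@(T@[*P,1])[:3];print(h[:2]/h[2])
E
```

```text
clock: 7.65
eef_pos: [464.9, 232.6, 207.7]
eef_rot: [-3.142, -0.0, -2.579]
wrist_force: [-0.1, -0.3, -1.9]
finger_gap: 31.4
finger_force: 29.9
[465.  232.8 208. ] [483.6 244.6] 86.63762957907821
((array([481.39771307, 245.31278129]), np.float64(5.064348960780927)), 65, np.float64(84.88055901131816), np.float64(457.2), np.float64(323.03076923076924))
[456.4982751 320.174849 ]
[456.46169849 322.75041804]
```

View pics/c6.png

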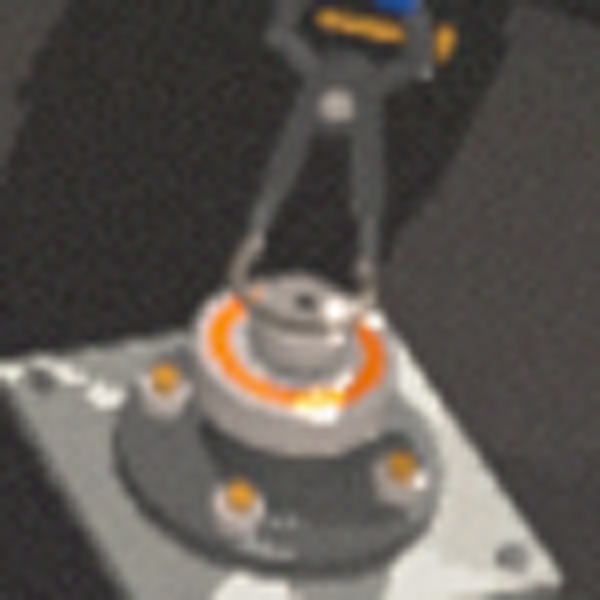

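The crop shows the ring hovering centred on the stub: ring centre column about 304, stub hole at (304,302), and the ring about 1 mm too far towards the camera. I'll nudge it back and descend gently, watching the force.

```bash
python3 -m handwheel '-0.025 -0.015 0 0 1; 0 0 -0.06 0 1; 0 0 -0.06 0 1; 0 0 -0.06 0 1; 0 0 -0.06 0 1; 0 0 0 0 1; 0 0 0 0 1'
```

```text
clock: 8.28
eef_pos: [463.7, 232.6, 197.7]
eef_rot: [3.141, 0.0, -2.578]
wrist_force: [1.6, 1.1, -3.5]
finger_gap: 31.0
finger_force: 29.9
```

```bash
python3 -m handwheel '0 0 -0.04 0 1; 0 0 -0.04 0 1;0 0 0 0 1; 0 0 0 0 1'; python3 - <<'E'
from cell import *;s=read_state();print(s["eef_pos"],s["wrist_force"],s["moment"])
E
```

```text
clock: 8.62
eef_pos: [463.6, 232.5, 194.5]
eef_rot: [3.142, -0.0, -2.579]
wrist_force: [0.6, 1.4, -1.6]
finger_gap: 31.0
finger_force: 29.9
[463.6244973  232.47749721 194.53906689] [ 0.59983717  1.42552132 -1.64873788] [ 0.49660542 -0.37024053  0.00396984]
```

The moment shows the stub pushing the ring lightly towards +x of the pliers, so I'll give back a little.

```bash
python3 -m handwheel '0.017 0.012 0 0 1; 0 0 0 0 1; 0 0 0 0 1'; python3 - <<'E'
from cell import *;s=read_state();print(s["eef_pos"],s["wrist_force"],s["moment"])
E
```

```text
clock: 8.87
eef_pos: [464.2, 232.8, 194.6]
eef_rot: [-3.141, -0.001, -2.579]
wrist_force: [0.4, -0.5, -1.9]
finger_gap: 31.4
finger_force: 29.9
[464.20614385 232.80589129 194.57467089] [ 0.37696297 -0.45142212 -1.94518039] [ 0.07879509  0.03886891 -0.03269352]
```

```bash
python3 -m handwheel '0.017 0.012 0 0 1; 0 0 0 0 1; 0 0 -0.04 0 1; 0 0 -0.04 0 1; 0 0 -0.04 0 1; 0 0 -0.04 0 1; 0 0 0 0 1; 0 0 0 0 1'; python3 - <<'E'
from cell import *;s=read_state();print(s["eef_pos"],s["wrist_force"],s["moment"])
E
```

```text
clock: 9.53
eef_pos: [464.9, 233.4, 188.1]
eef_rot: [3.142, -0.0, -2.578]
wrist_force: [0.3, -0.2, -1.0]
finger_gap: 30.7
finger_force: 29.9
[464.93313566 233.40705098 188.12954735] [ 0.30512125 -0.18250649 -0.96390914] [0.0466736  0.01316481 0.0391588 ]
```

Free sliding, so I'll go down in 1 mm steps until it touches the bearing lightly.

```bash
python3 -m handwheel '0 0 -0.025 0 1; 0 0 -0.025 0 1; 0 0 -0.025 0 1; 0 0 0 0 1; 0 0 0 0 1'
```

```text
clock: 9.95
eef_pos: [465.2, 233.5, 185.9]
eef_rot: [-3.141, 0.001, -2.579]
wrist_force: [-2.8, -0.5, 5.3]
finger_gap: 31.3
finger_force: 29.9
```

```bash
python3 -m handwheel '0 0 -0.02 0 1; 0 0 0 0 1; 0 0 0 0 1'
```

```text
clock: 10.2
eef_pos: [465.3, 233.6, 185.8]
eef_rot: [-3.141, 0.002, -2.578]
wrist_force: [-3.7, -1.0, 12.8]
finger_gap: 31.0
finger_force: 30.0
```

Contact came about 2 mm earlier than the nominal height. I'll relieve it and look.

```bash
python3 -m handwheel '0 0 0.03 0 1; 0 0 0 0 1; 0 0 0 0 1'
python3 - <<'E'
from h import *
s=read_state();print(np.round(s["wrist_force"],1),np.round(s["moment"],2))
p,d=snap("scene",6);W=cloud("scene",d)
cv2.imwrite("pics/c7.png",cv2.resize(p[290:350,425:485,::-1],(600,600),interpolation=2))
e=s["eef_pos"];xd=np.array([.845,.535]);c=np.array(e[:2])+22*xd
# heights of outer front ring band (radius 17.5..21 from axis), camera side
r=np.hypot(W[...,0]-482.4,W[...,1]-246);f=((W[...,:2]-[482.4,246])@xd)
for a,b in((8,12),(16,18),(18,20),(20,22),(22,25),(25,29)):
    m=(r>a)&(r<b)&(f>0)&(d>0);print(a,b,m.sum(),np.round(np.percentile(W[m][:,2],[10,50,90]),1))
E
```

```text
clock: 10.45
eef_pos: [465.1, 233.5, 185.9]
eef_rot: [-3.142, 0.0, -2.578]
wrist_force: [-2.6, -0.8, 3.7]
finger_gap: 31.3
finger_force: 30.0
[-2.6 -0.8  3.7] [-0.06  0.29  0.  ]
8 12 219 [ 80.6 392.4 480.3]
16 18 215 [165.7 409.5 472.8]
18 20 206 [ 66.1 403.2 474. ]
20 22 184 [ 32.9 387.7 467.4]
22 25 283 [ 30.7 384.6 474.7]
25 29 354 [ 27.1 323.  474. ]
```

View pics/c7.png

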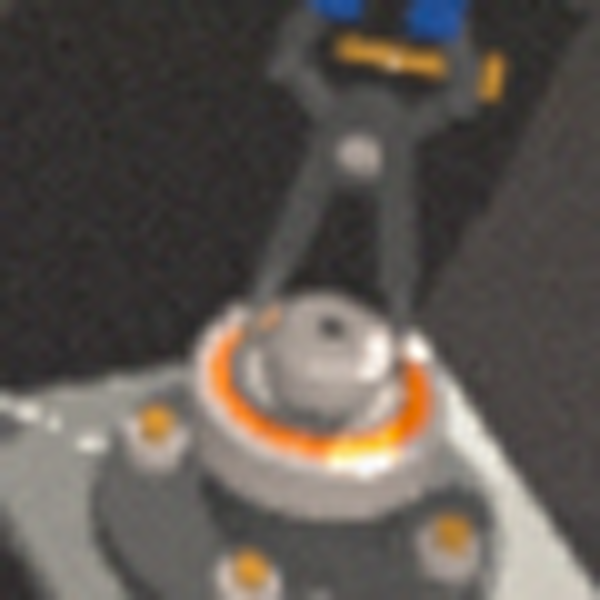

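The ring sits around the foot of the stub, at bearing level, as a grey band at crop (325,420). I'll check its height against the bearing top and stub end in the same depth image.

```bash
python3 - <<'E'
from h import *
xd=np.array([.845,.535])
for k in(0,6):
    p,d=load("scene",k);W=cloud("scene",d)
    r=np.hypot(W[...,0]-482.6,W[...,1]-245.8);f=((W[...,:2]-[482.6,245.8])@xd)
    for a,b in((0,9),(16,18),(18,20),(20,22),(23,26),(26,30)):
        m=(r>a)&(r<b)&(f>(5 if a else -20))&(d>0)&(abs(W[...,2]-68)<14);print(k,a,b,m.sum(),np.round(np.percentile(W[m][:,2],[10,50,90]),1))
p,d=load("scene",5);W=cloud("scene",d);r=np.hypot(W[...,0]-482.6,W[...,1]-245.8);f=((W[...,:2]-[482.6,245.8])@xd)
m=(r>17)&(r<22)&(f>5)&(d>0)&(abs(W[...,2]-85)<6);print("ring@207.7",m.sum(),np.median(W[m][:,2]))
E
```

```text
0 0 9 20 [76.9 79.9 81.1]
0 16 18 15 [62.3 69.2 77. ]
0 18 20 25 [59.8 61.8 77.4]
0 20 22 10 [58.6 61.6 64.2]
0 23 26 23 [58.6 61.3 63.8]
0 26 30 48 [55.1 60.9 63.8]
6 0 9 27 [74.4 79.  81. ]
6 16 18 20 [61.8 71.6 79.5]
6 18 20 20 [59.9 63.7 72.5]
6 20 22 20 [59.  63.8 66.7]
6 23 26 21 [57.7 62.  63.4]
6 26 30 51 [55.4 60.4 64.2]
ring@207.7 24 86.71139525486944
```

Relative to the same-image bias of +1.2 mm, the ring's top face is at about 62.5, so the ring is resting on the bearing. I'll ease up slightly to unload it.

```bash
python3 -m handwheel '0 0 0.012 0 1; 0 0 0 0 1; 0 0 0 0 1; 0 0 0 0 1'; python3 - <<'E'
from cell import *;s=read_state();print(s["eef_pos"],s["wrist_force"],s["moment"])
E
```

```text
clock: 10.83
eef_pos: [465.0, 233.4, 186.0]
eef_rot: [3.142, -0.0, -2.579]
wrist_force: [0.8, 0.0, -0.1]
finger_gap: 31.1
finger_force: 29.9
[464.96008217 233.39444565 185.96449977] [ 0.79598226  0.02523398 -0.1433067 ] [-0.02321697  0.03342812 -0.00075833]
```

```bash
python3 -c "
from cell import *
print(sign_off())"
```

```text
the job is handed in; nothing more can be done
None
```

The job is handed in: by camera and force readings, the open circlip lies level with the groove, just touching the bearing (within about 1 mm), with the pliers upright and squeezed to what I take to be the stop (31 mm across the grips, 30 N); the socket, tin and screwdriver were not touched.

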